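Stand the tipped test-reagent bottles up in their row

TASK

Two small amber bottles have tipped over in the low wooden reagent tray on the gold buyer's desk. Stand each of them upright on its base on the tray's floor, in the same gap between the white jars where it lies, setting the glass down gently, and let go. Leave the three jars and the loupe where they are, and do not knock any of them over.

Things in the scene. Friction and masses are not known exactly. Their poses are not given: they have to be found in the camera images.
- lane: Low pale wooden tray, the lane, fixed to the desk: 50 mm wide (its x), 450 mm long (its y), z up. Origin: centre of its underside, on the desk. Floor 5 mm above the desk; lips all round, 4 mm thick, rise to 9 mm; inside 42 x 442 mm. Jars stand in it at about y = +200, 0 and -200 mm, with a gap on each side of the middle jar.
- bottle_left: Square amber glass bottle, black cap: body 32 x 32 mm up to 58 mm, shoulder narrowing to 67 mm, cap 21 mm diameter from 69 to 88 mm (its full height), about 70 g. Origin: centre of its underside; +z from base to cap. It starts lying along the lane between the middle and the left jar, cap towards the left jar. Its gap: the lane's +y side.
- bottle_right: Square amber glass bottle, black cap: body 32 x 32 mm up to 58 mm, shoulder narrowing to 67 mm, cap 21 mm diameter from 69 to 88 mm (its full height), about 70 g. Origin: centre of its underside; +z from base to cap. It starts lying along the lane between the middle and the right jar, cap towards the right jar. Its gap: the lane's -y side.
- jar_left: Low white jar with a black lid, 37 mm diameter (lid), 36 mm high, about 90 g, standing near the lane's +y end. Origin: centre of its underside, +z up. Stays where it is.
- jar_mid: Low white jar with a black lid, 37 mm diameter (lid), 36 mm high, about 90 g, standing at the middle of the lane. Origin: centre of its underside, +z up. Stays where it is.
- jar_right: Low white jar with a black lid, 37 mm diameter (lid), 36 mm high, about 90 g, standing near the lane's -y end. Origin: centre of its underside, +z up. Stays where it is.
- loupe: Folding loupe lying on the desk beyond the lane: black case 30 x 24 x 12 mm with a steel lens ring, 26 mm diameter and 14 mm high, centred 30 mm along its +x. Origin: centre of the case's underside. Stays where it is.
Not all that is in view belongs to the job. Leave any green or pink look-alike of the bottle_right alone. What is shaped like the jar_mid but pink is not meant.

How it is judged:
At the end, for the whole second after the job is handed in: Both bottles stand at rest, upright (0.08 rad), underside on the tray floor (3 mm), within 7 mm of the lane centre line, each in its own gap (20 to 180 mm from the lane centre); the jars stand upright within 20 mm of their starts, and the loupe lies within 30 mm of its start (angle between each of bottle_left, bottle_right, jar_left, jar_mid, jar_right's own z axis and vertical below 0.08 rad and z of each of bottle_left, bottle_right in the frame of lane below 0.008 m and x of bottle_left in the frame of lane between -0.007 and 0.007 m and y of bottle_left in the frame of lane between 0.02 and 0.18 m and linear speed of each of bottle_left, bottle_right below 0.02 m/s and angular speed of each of bottle_left, bottle_right below 0.2 rad/s and x of bottle_right in the frame of lane between -0.007 and 0.007 m and y of bottle_right in the frame of lane between -0.18 and -0.02 m and distance of each of jar_left, jar_mid, jar_right from where it was at the start of the episode below 0.02 m and distance of loupe from where it was at the start of the episode below 0.03 m); the robot touches nothing.
It fails at once if a jar is knocked over or shifted by more than 30 mm (angle between any of jar_left, jar_mid, jar_right's own z axis and vertical above 0.5 rad or distance of any of jar_left, jar_mid, jar_right from where it was at the start of the episode above 0.03 m).
It fails at once if the loupe is shifted by more than 30 mm (distance of loupe from where it was at the start of the episode above 0.03 m).
It fails at once if a bottle is slammed or pressed against the tray with more than 30 N (contact force between any of bottle_left, bottle_right and lane above 30 N).
It also fails if it takes over 54 s, if anything falls off the work surface, if the arm or the gripper's body presses on something with over 40 N, if the wrist force passes 120 N, or if a joint passes its speed limit or range.

ROBOT

A 6-joint arm with a two-finger parallel gripper is mounted at the origin on the work surface. World frame = base frame: x ahead of the robot, y to its left, z up, the work surface at z = 0. Lengths are in m, angles in rad, forces in N, time in s.
With the tool pointing down it reaches from about 0.35 to 0.775 m from the base axis. Payload 7.3 kg.
Tool frame: the origin (TCP) lies on the front face of the gripper's body, between the roots of the fingers; the fingertips stand ahead of it and the grasp point (between the pads) lies 47 mm ahead of it (finger_overhang is the z of the fingertips in the tool frame, in m); z points along the fingers, y is the line along which they close (so a half turn about z gives the same grasp; the last joint's range is limited). The gripper opens to 92 mm and grips with 3 to 60 N. Pads are 19 mm wide; open, the fingers measure 130 mm over their backs; the gripper's body (75 mm by 190 mm) begins 47 mm behind the grasp point.
Start: joints at [1.132, 0.342, 1.524, -0, 1.275, -0.146], TCP at [0.152, 0.503, 0.292] pointing down, gripper open.
Joint ranges: [-2.53, 2.53], [-0.77, 2.02], [0.04, 2.7], [-1, 4.14], [0.28, 2.66], [-3.11, 3.11]. Speed limits (rad/s): [2.57, 2.57, 3.14, 3.14, 3.14, 3.14].

INTERFACE

Orientations are given as [roll, pitch, yaw] about the fixed x, y, z axes, in that order (R = Rz(yaw) Ry(pitch) Rx(roll)).
In Python, from cell import * gives the robot as it stands. The module is installed in compiled form; this text tells all that it offers.
- The arm moves only by the tool arm_command, never from a script. Its argument "series" is a list of rows, each an object of numbers: "x", "y", "z": the shift along the tool's x, y, z in mm; "rx", "ry", "rz": the turn, a rotation vector about the tool's x, y, z in degrees. A call has 1 to 20 rows; each row is the pose to reach, as a shift and turn from the pose commanded when the call began, along the tool's axes at that moment; what a row does not reach only later rows make up. A row lasts 1/10 s, in which the tool goes at most 50 mm and 8.59 degrees, less where a joint would pass 70% of its speed; a pose out of reach is approached as far as the arm can. A call with a gripper value outside its range is refused whole. "hand" is the finger opening in mm, from 0 to 91.8, set as the call begins (left out, the last holds). The fingers move at their own pace and stop on an object; "squeeze" is the grip in N (left out, the last holds). Time passes only in rows, so rows that repeat a pose let the fingers close. It gives the time, the measured TCP pose, the force, the opening and the grip force at its end, in the units of the state.
- observe(): the state, without advancing time (a new reading comes with each control period).
- read_camera(name): name is "side" or "top"; returns a dict with "pixels" (480x640x3 uint8, blue, green, red), "K" (3x3 intrinsics, pixels), "k1" (the pictures are not rectified: a ray, as slopes to the right and down, at radius r is drawn at 1 + k1 r^2 times it, then the intrinsics apply), "rvec" (rotation vector, rad) and "tvec" (3), from world to camera coordinates, as OpenCV has them. Camera axes: x right, y down, z forward; pixel columns grow to the right and rows downward; lengths in m; the calibration is good to about 2 mm. A picture is of the moment at which its call begins. There is no depth.
- hand_in(): hands the job in; it is judged then, once.
Trained networks look in a picture, given as the dict that the camera call returned (one of the last four; its "shot" number tells which), for a name from the list of things; names that differ only in an ending like _2 or _b are one class to them, and where a whole thing is asked for, a point or a joint stands for the part that bears it (a point fixed in the world has none). Each returns a list of dicts, best first, with "confidence" (0 to 1); they miss things now and then, are a little off and sometimes report something else, mostly with a low value. They report only what shows in the picture. A call takes as long as a camera call. They do not tell look-alikes from the thing itself.
- boxes_of(picture, query): "point" ([x, y, z] in m, in world coordinates, good to about 4 mm: the middle of the surface that is visible of it).
- trace(picture, query): "pixels" (480x640 bool, what is visible of it).
- mark_of(picture, query): "point" ([x, y, z] in m, in world coordinates, good to about 4 mm: a listed point, or the origin of a listed thing).
The state is a dict: "time": time; "qpos": joint angles; "qvel": joint speeds; "joint_efforts": joint torques, N m; "tool_pos": TCP position; "tool_rot": TCP orientation; "contact_force": force on the tool from outside, world axes, zero at the start; "torque": the same for the moment, N m; "opening": finger opening in m; "grip_force": force on a finger pad.
Only numpy, scipy, OpenCV 4.12 (cv2) and the standard library are available. Lean on these libraries where they do the work, as an engineer would, in place of code of your own. Each camera call takes 0.05 s, during which the arm holds its last target. There are 200 camera calls.

## Working session

There is one attempt and no reset: what is moved stays moved. The work goes in short steps, Python scripts to look and compute and a tool call to move; the robot and the scene stay as the last step left them, time stands still between calls to the robot, and variables do not carry over. Pictures are saved under pics/ and viewed, at most 10 in all, crops included, and the job is handed in when it is done.

Besides the shell and the picture viewer there is one more tool, called after ">>>" as name(argument=value, ...), one argument or row to a line, values as JSON. arm_command: Moves the arm, as the interface text tells. Its arguments: {"type":"object","properties":{"series":{"type":"array"},"hand":{"type":"number"},"squeeze":{"type":"number"}},"required":["series"]}

```bash
mkdir -p pics; python3 - <<'E'
from cell import *
import cv2, numpy as np
s=observe(); print({k:np.round(v,3).tolist() for k,v in s.items()})
for n in ("side","top"):
    p=read_camera(n); cv2.imwrite(f"pics/{n}0.png",p["pixels"])
    print(n,p["K"],p["k1"],p["rvec"],p["tvec"])
    for q in ["lane","bottle_left","jar_left","loupe"]:
        for f in (boxes_of,mark_of):
            print(q,f.__name__,[(np.round(d["point"],3).tolist(),round(d["confidence"],2)) for d in f(p,q)])
E
```

```text
{'time': 0.0, 'qpos': [1.132, 0.343, 1.525, 0.0, 1.275, -0.146], 'qvel': [-0.001, 0.001, 0.002, 0.001, -0.0, -0.0], 'joint_efforts': [0.001, -43.125, -24.422, 0.072, 0.056, -0.0], 'tool_pos': [0.151, 0.502, 0.292], 'tool_rot': [-3.14, -0.0, 2.849], 'contact_force': [-0.36, -0.002, 0.237], 'torque': [-0.019, -0.011, 0.022], 'grip_force': 0.0, 'opening': 0.092}
side [[550.48877186   0.         318.29091878]
 [  0.         550.48877186 234.68785051]
 [  0.           0.           1.        ]] -0.10270302032960217 [ 2.43208932 -0.32649389  0.14077408] [-0.52186097  0.17010014  0.8929211 ]
lane call [([0.523, -0.042, 0.006], 0.7)]
lane call [([0.531, 0.001, 0.001], 0.89)]
bottle_left call [([0.527, 0.076, 0.037], 0.8)]
bottle_left call [([0.529, 0.054, 0.02], 0.88)]
jar_left call [([0.526, 0.195, 0.038], 0.66)]
jar_left call [([0.527, 0.205, 0.007], 0.73)]
loupe call [([0.651, 0.014, 0.009], 0.64)]
loupe call []
top [[484.08903006   0.         326.38620604]
 [  0.         484.08903006 251.58373389]
 [  0.           0.           1.        ]] -0.022436353045332435 [ 2.14168282 -2.10265314  0.18316648] [0.02314852 0.53950496 0.73632684]
lane call [([0.524, 0.014, 0.004], 0.87), ([0.533, -0.196, 0.041], 0.43)]
lane call [([0.531, 0.004, 0.0], 0.86)]
bottle_left call [([0.523, 0.092, 0.039], 0.81)]
bottle_left call [([0.528, 0.056, 0.022], 0.87)]
jar_left call [([0.525, 0.196, 0.046], 0.69), ([0.528, -0.004, 0.04], 0.19)]
jar_left call [([0.525, 0.198, 0.007], 0.57)]
loupe call []
loupe call [([0.528, 0.055, 0.022], 0.63), ([0.643, 0.026, 0.003], 0.59)]
```

View pics/side0.png

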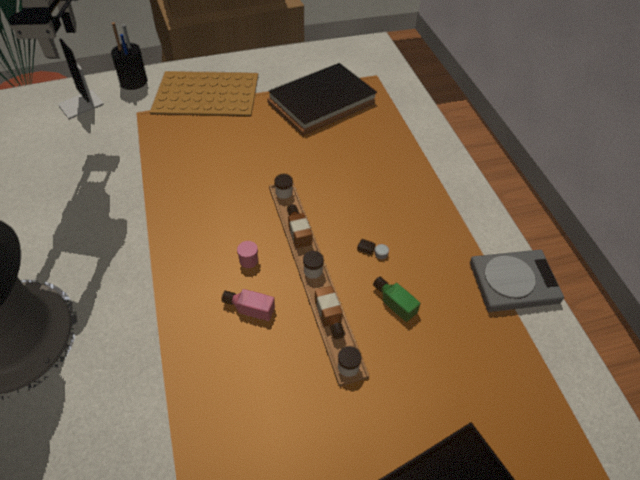

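View pics/top0.png

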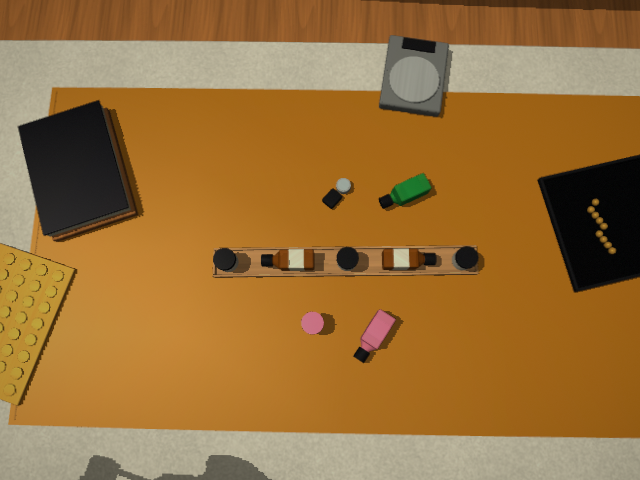

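The side view shows the lane running from about (284,186) to (352,380). The left bottle is at (300,228) with its cap up-left, the right bottle at (329,305), and the jars at (284,187), (314,265) and (349,363). In the top view the left bottle spans columns 262–314 and the right bottle 383–435, both near row 260. The lane spans columns 213–478. The pink and green look-alikes lie off the lane.

I'll fit the poses from both views' masks.

```bash
cat > h.py <<'E'
from cell import *
import cv2, numpy as np
from scipy.optimize import minimize
from scipy.spatial.transform import Rotation as Rot
def proj(p,P):
    c=Rot.from_rotvec(np.ravel(p["rvec"])).apply(np.atleast_2d(P))+np.ravel(p["tvec"])
    s=c[:,:2]/c[:,2:]; s=s*(1+p["k1"]*(s**2).sum(1,keepdims=True))
    return s*[p["K"][0,0],p["K"][1,1]]+[p["K"][0,2],p["K"][1,2]]
def hull(m,p,P):
    cv2.fillConvexPoly(m,cv2.convexHull(np.round(proj(p,P)*16).astype(np.int32)),1,cv2.LINE_8,4)
def box(a,b): return np.array([[x,y,z] for x in (a[0],b[0]) for y in (a[1],b[1]) for z in (a[2],b[2])])
t=np.linspace(0,2*np.pi,24,endpoint=False)
circ=lambda r,z:np.c_[r*np.cos(t),r*np.sin(t),0*t+z]
BODY=np.r_[box((-.016,-.016,0),(.016,.016,.058)),circ(.0105,.067)]
CAP=np.r_[circ(.0105,.067),circ(.0105,.088)]
LANE=box((-.025,-.225,0),(.025,.225,.009))
def masks(p,q): return [d["pixels"] for d in trace(p,q)]
def pick(ms,p,P):   # mask nearest the projected point
    u=proj(p,P)[0]; f=lambda m:np.hypot(*(np.argwhere(m).mean(0)[::-1]-u))
    m=min(ms,key=f); return m,f(m)
E
python3 - <<'E'
from h import *
ps=[read_camera(n) for n in ("side","top")]
for p in ps: p["m"]={q:masks(p,q) for q in("bottle_left","bottle_right","jar_left","lane")}; print({k:[int(m.sum()) for m in v] for k,v in p["m"].items()})
def fit(name,x0,s):
    mk=[]
    for p in ps:
        m,d=pick(p["m"][name],p,[x0[0],x0[1]+s*.04,.021]); mk.append(m); print(name,"off",round(d,1))
    def cost(v,each=False):
        R=Rot.from_euler("z",v[3])*Rot.from_euler("x",-s*np.pi/2)
        c=[]
        for p,m in zip(ps,mk):
            h=np.zeros((480,640),np.uint8)
            for X in(BODY,CAP): hull(h,p,R.apply(X)+v[:3])
            c.append(1-(h.astype(bool)&m).sum()/(h.astype(bool)|m).sum())
        return sum(c)
    r=min((minimize(cost,x0,method="Nelder-Mead",options=dict(initial_simplex=np.array(x0)+np.r_[np.zeros((1,4)),np.diag([d,d,d,.08])])) for d in(.004,-.006)),key=lambda r:r.fun)
    print(name,np.round(r.x,4),round(r.fun,3))
fit("bottle_left",[.528,.056,.021,0],1); fit("bottle_right",[.528,-.056,.021,0],-1)
for n,p in zip("st",ps):
    for q in("bottle_right","jar_left"): print(n,q,[(np.round(d["point"],3).tolist(),round(d["confidence"],2)) for d in mark_of(p,q)])
def lc(v):
    c=0
    for p in ps:
        h=np.zeros((480,640),np.uint8); hull(h,p,Rot.from_euler("z",v[2]).apply(LANE)+[v[0],v[1],0]); h=h.astype(bool)
        m=p["m"]["lane"][0]; occ=np.any(p["m"]["bottle_left"]+p["m"]["bottle_right"]+p["m"]["jar_left"],axis=0)
        occ=cv2.dilate(occ.astype(np.uint8),np.ones((5,5)))>0
        c+=((h^m)&~occ).sum()
    return c
r=minimize(lc,[.53,0,0],method="Nelder-Mead",options=dict(initial_simplex=[[.53,0,0],[.525,0,0],[.53,.006,0],[.53,0,.03]])); print("lane",np.round(r.x,4),r.fun)
try: print(finger_overhang)
except Exception as e: print(e)
E
```

```text
{'bottle_left': [], 'bottle_right': [960, 1087, 1070], 'jar_left': [], 'lane': [2757]}
{'bottle_left': [965, 995], 'bottle_right': [1020, 981, 982], 'jar_left': [462], 'lane': [4478]}Traceback (most recent call last):
  File "<stdin>", line 18, in <module>
  File "<stdin>", line 7, in fit
  File "h.py", line 20, in pick
    m=min(ms,key=f); return m,f(m)
ValueError: min() iterable argument is empty
```

```bash
cat > fit.py <<'E'
from h import *
ps=[read_camera(n) for n in ("side","top")]
for p in ps:
    p["m"]={q:[] for q in("bottle","jar","lane")}
    for q in("bottle_left","bottle_right","bottle_left","jar_left","jar_mid","lane"): p["m"][q.split("_")[0]]+=masks(p,q)
def fit(x0,s):
    mk=[]
    for p in ps:
        m,d=pick(p["m"]["bottle"],p,[x0[0],x0[1]+s*.04,.021]); mk.append(m); print("off",round(d,1),m.sum())
    def cost(v):
        R=Rot.from_euler("z",v[3])*Rot.from_euler("x",-s*np.pi/2); c=0
        for p,m in zip(ps,mk):
            h=np.zeros((480,640),np.uint8)
            for X in(BODY,CAP): hull(h,p,R.apply(X)+v[:3])
            h=h>0; c+=1-(h&m).sum()/(h|m).sum()
        return c
    r=min((minimize(cost,x0,method="Nelder-Mead",options=dict(initial_simplex=np.array(x0)+np.r_[np.zeros((1,4)),np.diag([d,d,d,.08])])) for d in(.004,-.006)),key=lambda r:r.fun)
    print("bottle",s,np.round(r.x,4),round(r.fun,3))
fit([.528,.056,.021,0],1); fit([.528,-.056,.021,0],-1)
def lc(v):
    c=0
    for p in ps:
        h=np.zeros((480,640),np.uint8); hull(h,p,Rot.from_euler("z",v[2]).apply(LANE)+[v[0],v[1],0])
        occ=cv2.dilate(np.any(p["m"]["bottle"]+p["m"]["jar"],axis=0).astype(np.uint8),np.ones((5,5)))>0
        c+=(((h>0)^p["m"]["lane"][0])&~occ).sum()
    return c
r=minimize(lc,[.53,0,0],method="Nelder-Mead",options=dict(initial_simplex=[[.53,0,0],[.525,0,0],[.53,.006,0],[.53,0,.03]])); print("lane",np.round(r.x,4),r.fun)
for n,p in zip("st",ps):
    for q in("bottle_right","jar_right"): print(n,q,[(np.round(d["point"],3).tolist(),round(d["confidence"],2)) for d in mark_of(p,q)])
try: print(finger_overhang)
except Exception as e: print(e)
E
python3 fit.py
```

```text
off 2.9 755
off 1.5 981
bottle 1 [0.5304 0.0544 0.0189 0.0203] 0.158
off 4.3 949
off 71.2 967
bottle -1 [ 0.5349 -0.059   0.0152  0.0084] 1.136
lane [0.531  0.0015 0.0256] 2864.0
s bottle_right [([0.441, -0.07, 0.016], 0.85), ([0.537, -0.063, 0.022], 0.79), ([0.668, -0.14, 0.016], 0.58)]
s jar_right [([0.535, -0.194, 0.008], 0.77)]
t bottle_right [([0.447, -0.07, 0.017], 0.75), ([0.671, -0.138, 0.018], 0.72), ([0.532, -0.062, 0.02], 0.67)]
t jar_right [([0.536, -0.198, 0.005], 0.98)]
0.0655
```

```bash
cat > row.py <<'E'
import sys; from h import *
# row.py  tilt_deg gx gy gz [tilt gx gy gz ...]: rows to put the grasp point there (lane yaw)
s=observe(); p0=np.array(s["tool_pos"]); R0=Rot.from_euler("xyz",s["tool_rot"])
print("t",s["time"],"q",np.round(s["qpos"],2),"F",np.round(s["contact_force"],1),"grasp pt",np.round(p0+R0.apply([0,0,.047]),4),"opening",round(s["opening"],4))
a=np.array(sys.argv[1:],float).reshape(-1,4)
for th,*G in a:
    R=Rot.from_euler("z",.0235)*Rot.from_euler("x",th,degrees=True)*Rot.from_matrix(np.array([[0,1,0],[1,0,0],[0,0,-1]]).T)
    d=R0.inv().apply(np.array(G)-.047*R.as_matrix()[:,2]-p0)*1e3; w=(R0.inv()*R).as_rotvec(degrees=True)
    print(dict(zip(["x","y","z","rx","ry","rz"],np.round(np.r_[d,w],1).tolist())))
E
python3 row.py -45 .529 .0965 .13
```

```text
t 2.3 q [ 1.13  0.34  1.52  0.    1.28 -0.15] F [-0.  -0.   0.2] grasp pt [0.1515 0.5027 0.2452] opening 0.0923
{'x': -468.3, 'y': -248.4, 'z': 129.0, 'rx': 28.1, 'ry': -38.8, 'rz': 67.9}
```

>>> arm_command(
  series=[
    {"x": -468, "y": -248, "z": 129, "rx": 28.1, "ry": -38.8, "rz": 67.9},
    {"x": -468, "y": -248, "z": 129, "rx": 28.1, "ry": -38.8, "rz": 67.9},
    {"x": -468, "y": -248, "z": 129, "rx": 28.1, "ry": -38.8, "rz": 67.9},
    {"x": -468, "y": -248, "z": 129, "rx": 28.1, "ry": -38.8, "rz": 67.9},
    {"x": -468, "y": -248, "z": 129, "rx": 28.1, "ry": -38.8, "rz": 67.9},
    {"x": -468, "y": -248, "z": 129, "rx": 28.1, "ry": -38.8, "rz": 67.9},
    {"x": -468, "y": -248, "z": 129, "rx": 28.1, "ry": -38.8, "rz": 67.9},
    {"x": -468, "y": -248, "z": 129, "rx": 28.1, "ry": -38.8, "rz": 67.9},
    {"x": -468, "y": -248, "z": 129, "rx": 28.1, "ry": -38.8, "rz": 67.9},
    {"x": -468, "y": -248, "z": 129, "rx": 28.1, "ry": -38.8, "rz": 67.9},
    {"x": -468, "y": -248, "z": 129, "rx": 28.1, "ry": -38.8, "rz": 67.9},
    {"x": -468, "y": -248, "z": 129, "rx": 28.1, "ry": -38.8, "rz": 67.9},
    {"x": -468, "y": -248, "z": 129, "rx": 28.1, "ry": -38.8, "rz": 67.9},
    {"x": -468, "y": -248, "z": 129, "rx": 28.1, "ry": -38.8, "rz": 67.9},
    {"x": -468, "y": -248, "z": 129, "rx": 28.1, "ry": -38.8, "rz": 67.9},
  ],
  hand=60,
)

```text
time: 3.8
tool_pos: [0.5276, 0.1313, 0.1638]
tool_rot: [3.141, 0.784, 1.596]
contact_force: [0.1, 0.6, -0.1]
opening: 0.06
grip_force: 0.0
```

```bash
python3 row.py -45 .529 .0965 .13 -45 .529 .0965 .033 45 .529 .0965 .13; python3 - <<'E'
from h import *
p=read_camera("top"); cv2.imwrite("pics/top1.png",p["pixels"])
E
```

```text
t 3.8 q [ 0.41  0.7   1.51 -0.74  1.35  0.71] F [ 0.1  0.6 -0.1] grasp pt [0.5284 0.0981 0.1305] opening 0.06
{'x': -0.7, 'y': 0.6, 'z': 1.5, 'rx': 0.1, 'ry': -0.1, 'rz': 0.1}
{'x': 67.8, 'y': 0.6, 'z': 70.2, 'rx': 0.1, 'ry': -0.1, 'rz': 0.1}
{'x': -47.8, 'y': 0.4, 'z': 48.4, 'rx': 0.0, 'ry': 89.9, 'rz': 0.2}
```

>>> arm_command(
  series=[
    {"x": 17, "y": 0.6, "z": 19},
    {"x": 37, "y": 0.6, "z": 39},
    {"x": 52, "y": 0.6, "z": 54},
    {"x": 60, "y": 0.6, "z": 62},
    {"x": 65, "y": 0.6, "z": 67},
    {"x": 67.8, "y": 0.6, "z": 70},
    {"x": 67.8, "y": 0.6, "z": 70},
    {"x": 67.8, "y": 0.6, "z": 70},
    {"x": 67.8, "y": 0.6, "z": 70},
  ],
)

```text
invalid input
```

>>> arm_command(
  series=[
    {"x": 0},
    {"x": 0},
    {"x": 0},
    {"x": 0},
    {"x": 0},
    {"x": 0},
    {"x": 0},
    {"x": 0},
  ],
  hand=20,
  squeeze=15,
)

```text
invalid input
```

```bash
python3 row.py -45 .529 .0985 .13; python3 - <<'E'
from h import *
for n in("side","top"):
    p=read_camera(n); cv2.imwrite(f"pics/{n}2.png",cv2.resize(p["pixels"][130:400,180:500],None,fx=1.8,fy=1.8))
E
```

```text
t 3.85 q [ 0.41  0.7   1.51 -0.74  1.35  0.71] F [0.2 0.7 0.1] grasp pt [0.5285 0.0981 0.1305] opening 0.0599
{'x': 0.7, 'y': 0.6, 'z': 0.1, 'rx': 0.1, 'ry': -0.1, 'rz': 0.1}
```

>>> arm_command(
  series=[
    {"x": 17, "y": 0.6, "z": 19, "rx": 0, "ry": 0, "rz": 0},
    {"x": 37, "y": 0.6, "z": 39, "rx": 0, "ry": 0, "rz": 0},
    {"x": 52, "y": 0.6, "z": 54, "rx": 0, "ry": 0, "rz": 0},
    {"x": 60, "y": 0.6, "z": 62, "rx": 0, "ry": 0, "rz": 0},
    {"x": 65, "y": 0.6, "z": 67, "rx": 0, "ry": 0, "rz": 0},
    {"x": 67.8, "y": 0.6, "z": 70, "rx": 0, "ry": 0, "rz": 0},
    {"x": 67.8, "y": 0.6, "z": 70, "rx": 0, "ry": 0, "rz": 0},
    {"x": 67.8, "y": 0.6, "z": 70, "rx": 0, "ry": 0, "rz": 0},
  ],
)

```text
time: 4.75
tool_pos: [0.529, 0.1289, 0.0666]
tool_rot: [3.14, 0.784, 1.594]
contact_force: [0.6, -0.6, 0.1]
opening: 0.0598
grip_force: 0.0
```

```bash
python3 row.py -45 .529 .0985 .13; python3 - <<'E'
from h import *
for n in("side","top"):
    p=read_camera(n); cv2.imwrite(f"pics/{n}3.png",cv2.resize(p["pixels"][130:400,180:500],None,fx=1.8,fy=1.8))
E
```

```text
t 4.75 q [ 0.4   0.85  1.55 -0.77  1.22  0.84] F [ 0.6 -0.6  0.1] grasp pt [0.5299 0.0957 0.0333] opening 0.0598
{'x': -66.2, 'y': -0.6, 'z': -70.5, 'rx': 0.1, 'ry': -0.1, 'rz': -0.0}
```

View pics/side3.png

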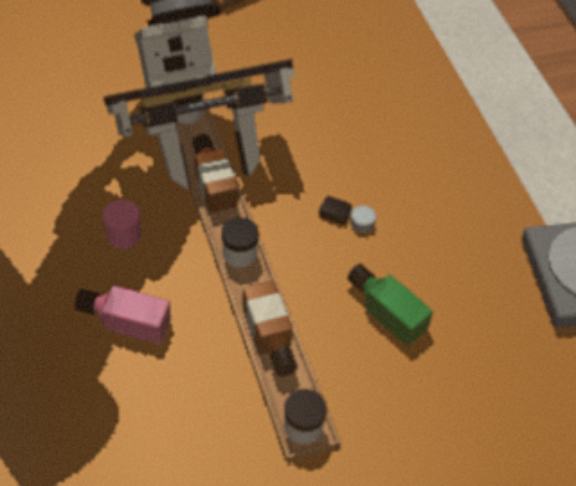

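>>> arm_command(
  series=[
    {"x": 0, "y": 0, "z": 0, "rx": 0, "ry": 0, "rz": 0},
    {"x": 0, "y": 0, "z": 0, "rx": 0, "ry": 0, "rz": 0},
    {"x": 0, "y": 0, "z": 0, "rx": 0, "ry": 0, "rz": 0},
    {"x": 0, "y": 0, "z": 0, "rx": 0, "ry": 0, "rz": 0},
    {"x": 0, "y": 0, "z": 0, "rx": 0, "ry": 0, "rz": 0},
    {"x": 0, "y": 0, "z": 0, "rx": 0, "ry": 0, "rz": 0},
    {"x": 0, "y": 0, "z": 0, "rx": 0, "ry": 0, "rz": 0},
  ],
  hand=20,
  squeeze=15,
)

```text
time: 5.55
tool_pos: [0.5287, 0.1287, 0.0658]
tool_rot: [3.142, 0.785, 1.595]
contact_force: [0.1, 0.8, -0.3]
opening: 0.0319
grip_force: 15.0
```

The crop shows the fingers at (177,165) and (247,150), on either side of the left bottle at (215,180). The grip closed at 32 mm, so I'll lift and turn.

>>> arm_command(
  series=[
    {"x": -8, "y": 0, "z": -8, "rx": 0, "ry": 0, "rz": 0},
    {"x": -28, "y": 0, "z": -28, "rx": 0, "ry": 0, "rz": 0},
    {"x": -55, "y": 0, "z": -55, "rx": 0, "ry": 0, "rz": 0},
    {"x": -71, "y": 0, "z": -71, "rx": 0, "ry": 0, "rz": 0},
    {"x": -77, "y": 0, "z": -71, "rx": 0, "ry": 8, "rz": 0},
    {"x": -83, "y": 0, "z": -69, "rx": 0, "ry": 15, "rz": 0},
    {"x": -89, "y": 0, "z": -67, "rx": 0, "ry": 23, "rz": 0},
    {"x": -94, "y": 0, "z": -65, "rx": 0, "ry": 30, "rz": 0},
    {"x": -99, "y": 0, "z": -61, "rx": 0, "ry": 37, "rz": 0},
    {"x": -104, "y": 0, "z": -57, "rx": 0, "ry": 45, "rz": 0},
    {"x": -109, "y": 0, "z": -52, "rx": 0, "ry": 53, "rz": 0},
    {"x": -112, "y": 0, "z": -48, "rx": 0, "ry": 60, "rz": 0},
    {"x": -115, "y": 0, "z": -41, "rx": 0, "ry": 68, "rz": 0},
    {"x": -117, "y": 0, "z": -36, "rx": 0, "ry": 75, "rz": 0},
    {"x": -118, "y": 0, "z": -30, "rx": 0, "ry": 83, "rz": 0},
    {"x": -118, "y": 0, "z": -24, "rx": 0, "ry": 90, "rz": 0},
    {"x": -118, "y": 0, "z": -24, "rx": 0, "ry": 90, "rz": 0},
    {"x": -118, "y": 0, "z": -24, "rx": 0, "ry": 90, "rz": 0},
    {"x": -118, "y": 0, "z": -24, "rx": 0, "ry": 90, "rz": 0},
  ],
)

```text
time: 7.45
tool_pos: [0.5304, 0.0628, 0.167]
tool_rot: [3.14, -0.783, 1.598]
contact_force: [0.1, 0.2, 0.3]
opening: 0.0319
grip_force: 15.0
```

```bash
python3 row.py 45 .5288 .096 .055; python3 - <<'E'
from h import *
im=[]
for n in("side","top"):
    p=read_camera(n); im.append(cv2.resize(p["pixels"][100:400,180:500],(400,375)))
cv2.imwrite("pics/st4.png",np.hstack(im))
E
```

```text
t 7.45 q [-0.35  0.62  1.69  0.75  1.28 -0.77] F [0.1 0.2 0.3] grasp pt [0.5296 0.096  0.1337] opening 0.0319
{'x': -55.6, 'y': -0.9, 'z': 55.8, 'rx': -0.0, 'ry': 0.1, 'rz': 0.2}
```

View pics/st4.png

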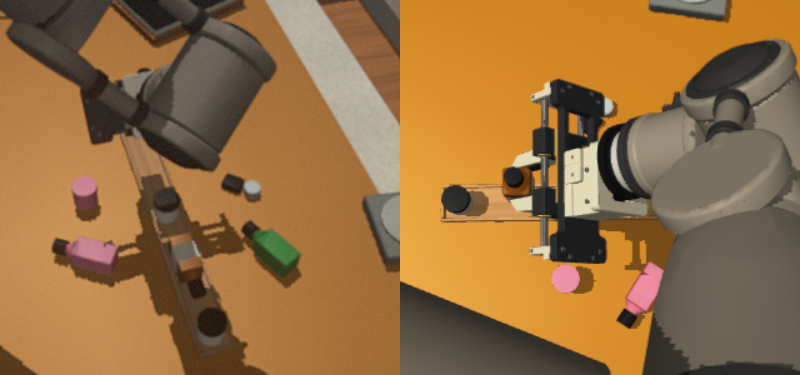

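The right half shows the bottle upright in the grip, cap at (514,178), over the +y gap. Next I lower it.

>>> arm_command(
  series=[
    {"x": -12, "y": -0.5, "z": 12, "rx": 0, "ry": 0, "rz": 0},
    {"x": -28, "y": -0.9, "z": 28, "rx": 0, "ry": 0, "rz": 0},
    {"x": -42, "y": -0.9, "z": 42, "rx": 0, "ry": 0, "rz": 0},
    {"x": -50, "y": -0.9, "z": 50, "rx": 0, "ry": 0, "rz": 0},
    {"x": -54, "y": -0.9, "z": 54, "rx": 0, "ry": 0, "rz": 0},
    {"x": -56, "y": -0.9, "z": 56, "rx": 0, "ry": 0, "rz": 0},
    {"x": -56, "y": -0.9, "z": 56, "rx": 0, "ry": 0, "rz": 0},
    {"x": -56, "y": -0.9, "z": 56, "rx": 0, "ry": 0, "rz": 0},
  ],
)

```text
time: 8.35
tool_pos: [0.5297, 0.0621, 0.0875]
tool_rot: [3.14, -0.786, 1.596]
contact_force: [0.3, 0.3, -0.5]
opening: 0.0316
grip_force: 15.0
```

```bash
python3 row.py 45 .5288 .096 .046; python3 - <<'E'
from h import *
for n in("side","top"):
    p=read_camera(n)
    print(n,[(np.round(d["point"],3).tolist(),round(d["confidence"],2)) for d in mark_of(p,"bottle_left")])
E
```

```text
t 8.35 q [-0.36  0.75  1.73  0.8   1.16 -0.9 ] F [ 0.3  0.3 -0.5] grasp pt [0.5289 0.0954 0.0543] opening 0.0316
{'x': -5.4, 'y': -0.1, 'z': 6.3, 'rx': 0.0, 'ry': -0.0, 'rz': 0.1}
side []
top []
```

>>> arm_command(
  series=[
    {"x": -0.7, "y": 0, "z": 0.7, "rx": 0, "ry": 0, "rz": 0},
    {"x": -1.4, "y": 0, "z": 1.4, "rx": 0, "ry": 0, "rz": 0},
    {"x": -2.1, "y": 0, "z": 2.1, "rx": 0, "ry": 0, "rz": 0},
    {"x": -2.8, "y": 0, "z": 2.8, "rx": 0, "ry": 0, "rz": 0},
    {"x": -3.5, "y": 0, "z": 3.5, "rx": 0, "ry": 0, "rz": 0},
    {"x": -3.5, "y": 0, "z": 3.5, "rx": 0, "ry": 0, "rz": 0},
  ],
  squeeze=6,
)

```text
time: 9.15
tool_pos: [0.5293, 0.0622, 0.0818]
tool_rot: [-3.141, -0.786, 1.595]
contact_force: [1.0, -0.1, -0.9]
opening: 0.0319
grip_force: 6.0
```

>>> arm_command(
  series=[
    {"x": -0.3, "y": 0, "z": 0.3, "rx": 0, "ry": 0, "rz": 0},
    {"x": -0.7, "y": 0, "z": 0.7, "rx": 0, "ry": 0, "rz": 0},
    {"x": -0.7, "y": 0, "z": 0.7, "rx": 0, "ry": 0, "rz": 0},
  ],
)

```text
time: 9.45
tool_pos: [0.5294, 0.0622, 0.0809]
tool_rot: [-3.141, -0.786, 1.595]
contact_force: [0.5, -0.7, -1.0]
opening: 0.0324
grip_force: 6.0
```

>>> arm_command(
  series=[
    {"x": -0.3, "y": 0, "z": 0.3, "rx": 0, "ry": 0, "rz": 0},
    {"x": -0.7, "y": 0, "z": 0.7, "rx": 0, "ry": 0, "rz": 0},
    {"x": -0.7, "y": 0, "z": 0.7, "rx": 0, "ry": 0, "rz": 0},
  ],
)

```text
time: 9.75
tool_pos: [0.5294, 0.0622, 0.0803]
tool_rot: [3.141, -0.787, 1.595]
contact_force: [-1.4, -1.8, 2.2]
opening: 0.0318
grip_force: 6.0
```

>>> arm_command(
  series=[
    {"x": -0.4, "y": 0, "z": 0.4, "rx": 0, "ry": 0, "rz": 0},
    {"x": -0.4, "y": 0, "z": 0.4, "rx": 0, "ry": 0, "rz": 0},
    {"x": -0.4, "y": 0, "z": 0.4, "rx": 0, "ry": 0, "rz": 0},
  ],
)

```text
time: 10.05
tool_pos: [0.5294, 0.0622, 0.0801]
tool_rot: [3.141, -0.787, 1.596]
contact_force: [-2.3, -1.0, 6.1]
opening: 0.0317
grip_force: 6.0
```

>>> arm_command(
  series=[
    {"x": 0, "y": 0, "z": 0, "rx": 0, "ry": 0, "rz": 0},
    {"x": 0, "y": 0, "z": 0, "rx": 0, "ry": 0, "rz": 0},
    {"x": 0, "y": 0, "z": 0, "rx": 0, "ry": 0, "rz": 0},
    {"x": 0, "y": 0, "z": 0, "rx": 0, "ry": 0, "rz": 0},
    {"x": 0, "y": 0, "z": 0, "rx": 0, "ry": 0, "rz": 0},
    {"x": 0, "y": 0, "z": 0, "rx": 0, "ry": 0, "rz": 0},
    {"x": 0, "y": 0, "z": -10, "rx": 0, "ry": 0, "rz": 0},
    {"x": 0, "y": 0, "z": -30, "rx": 0, "ry": 0, "rz": 0},
    {"x": 0, "y": 0, "z": -60, "rx": 0, "ry": 0, "rz": 0},
    {"x": 0, "y": 0, "z": -90, "rx": 0, "ry": 0, "rz": 0},
    {"x": 0, "y": 0, "z": -110, "rx": 0, "ry": 0, "rz": 0},
    {"x": 0, "y": 0, "z": -120, "rx": 0, "ry": 0, "rz": 0},
    {"x": 0, "y": 0, "z": -120, "rx": 0, "ry": 0, "rz": 0},
  ],
  hand=60,
)

```text
time: 11.35
tool_pos: [0.5319, -0.0238, 0.1651]
tool_rot: [3.139, -0.785, 1.596]
contact_force: [-0.2, -0.4, -0.1]
opening: 0.0597
grip_force: 0.0
```

```bash
python3 row.py 45 .5335 -.100 .13; python3 - <<'E'
from h import *
im=[]
for n in("side","top"):
    p=read_camera(n); im.append(cv2.resize(p["pixels"][100:400,180:500],(400,375)))
    print(n,[(np.round(d["point"],3).tolist(),round(d["confidence"],2)) for d in mark_of(p,"bottle_left")])
cv2.imwrite("pics/st5.png",np.hstack(im))
E
```

```text
t 11.35 q [-0.49  0.65  1.62  0.68  1.38 -0.83] F [-0.2 -0.4 -0.1] grasp pt [0.5312 0.0094 0.1319] opening 0.0597
{'x': -78.8, 'y': -0.1, 'z': -76.0, 'rx': 0.1, 'ry': 0.0, 'rz': 0.1}
side [([0.528, 0.204, 0.011], 0.17)]
top [([0.524, 0.105, 0.006], 0.42)]
```

View pics/st5.png

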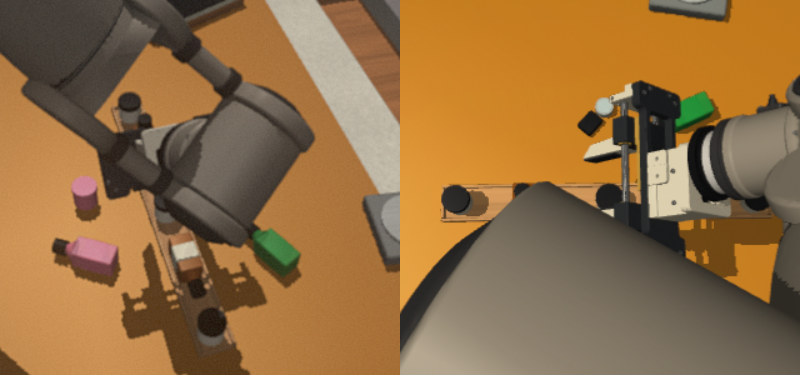

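The left bottle stands: in the left half its cap shows at (146,125), behind the gripper. The arm is clear of it, so I go to the right bottle.

>>> arm_command(
  series=[
    {"x": -24, "y": 0, "z": -23, "rx": 0, "ry": 0, "rz": 0},
    {"x": -52, "y": 0, "z": -50, "rx": 0, "ry": 0, "rz": 0},
    {"x": -72, "y": 0, "z": -69, "rx": 0, "ry": 0, "rz": 0},
    {"x": -80, "y": 0, "z": -77.5, "rx": 0, "ry": 0, "rz": 0},
    {"x": -80, "y": 0, "z": -77.5, "rx": 0, "ry": 0, "rz": 0},
    {"x": -80, "y": 0, "z": -77.5, "rx": 0, "ry": 0, "rz": 0},
  ],
)

```text
time: 12.15
tool_pos: [0.534, -0.1326, 0.1621]
tool_rot: [-3.14, -0.788, 1.595]
contact_force: [0.2, 0.3, -0.3]
opening: 0.0599
grip_force: 0.0
```

```bash
python3 row.py 45 .5335 -.102 .033; python3 - <<'E'
from h import *
for n in("side","top"):
    p=read_camera(n)
    for k in range(2): print(n,[(np.round(d["point"],3).tolist(),round(d["confidence"],2)) for q in("bottle_right",) for d in mark_of(p,q)])
E
```

```text
t 12.15 q [-0.65  0.73  1.47  0.59  1.52 -0.88] F [ 0.2  0.3 -0.3] grasp pt [ 0.5331 -0.0993  0.1289] opening 0.0599
{'x': -69.7, 'y': 0.3, 'z': 65.8, 'rx': -0.1, 'ry': -0.1, 'rz': 0.0}
side [([0.444, -0.07, 0.014], 0.87)]
side [([0.444, -0.07, 0.014], 0.87)]
top [([0.532, -0.059, 0.023], 0.91), ([0.669, -0.137, 0.016], 0.64)]
top [([0.532, -0.059, 0.023], 0.91), ([0.669, -0.137, 0.016], 0.64)]
```

>>> arm_command(
  series=[
    {"x": -18, "y": 0, "z": 17, "rx": 0, "ry": 0, "rz": 0},
    {"x": -38, "y": 0, "z": 37, "rx": 0, "ry": 0, "rz": 0},
    {"x": -53, "y": 0, "z": 52, "rx": 0, "ry": 0, "rz": 0},
    {"x": -61, "y": 0, "z": 60, "rx": 0, "ry": 0, "rz": 0},
    {"x": -66, "y": 0, "z": 65, "rx": 0, "ry": 0, "rz": 0},
    {"x": -68.5, "y": 0, "z": 67, "rx": 0, "ry": 0, "rz": 0},
    {"x": -68.5, "y": 0, "z": 67, "rx": 0, "ry": 0, "rz": 0},
    {"x": -68.5, "y": 0, "z": 67, "rx": 0, "ry": 0, "rz": 0},
  ],
)

```text
time: 13.25
tool_pos: [0.5345, -0.1352, 0.0673]
tool_rot: [3.14, -0.785, 1.596]
contact_force: [0.5, -0.1, 0.3]
opening: 0.06
grip_force: 0.0
```

```bash
python3 row.py; python3 - <<'E'
from h import *
im=[]
for n in("side","top"):
    p=read_camera(n); im.append(cv2.resize(p["pixels"][130:400,200:500],(400,360)))
cv2.imwrite("pics/st6.png",np.hstack(im))
E
```

```text
t 13.25 q [-0.65  0.87  1.5   0.6   1.37 -0.98] F [ 0.5 -0.1  0.3] grasp pt [ 0.5338 -0.102   0.0341] opening 0.06
```

View pics/st6.png

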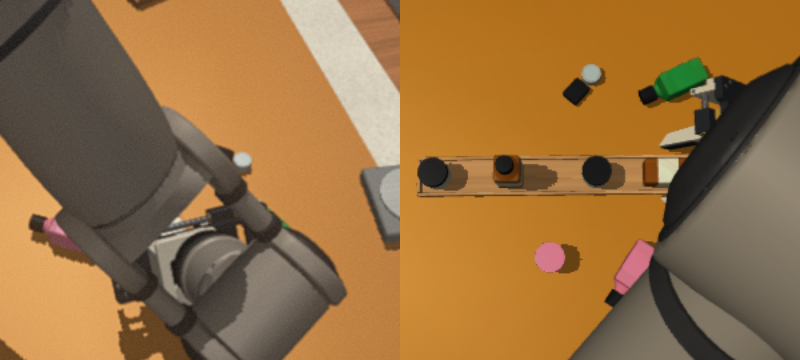

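The top half shows the left bottle upright at (507,170) in the lane. The right bottle at (665,172) sits between the fingers. Turning to −45° would bring joint 4 near its −1 limit, so I'll use a start/end tilt of +52/−38 instead.

```bash
python3 row.py 52 .5337 -.0995 .0345
```

```text
t 13.35 q [-0.65  0.87  1.5   0.6   1.37 -0.98] F [-0.   1.   1.5] grasp pt [ 0.5337 -0.102   0.0341] opening 0.0601
{'x': -3.7, 'y': 0.0, 'z': 1.8, 'rx': 0.0, 'ry': 7.0, 'rz': 0.1}
```

>>> arm_command(
  series=[
    {"x": -2, "y": 0, "z": 1, "rx": 0, "ry": 3.5, "rz": 0},
    {"x": -3.7, "y": 0, "z": 1.8, "rx": 0, "ry": 7, "rz": 0},
    {"x": -3.7, "y": 0, "z": 1.8, "rx": 0, "ry": 7, "rz": 0},
    {"x": -3.7, "y": 0, "z": 1.8, "rx": 0, "ry": 7, "rz": 0},
  ],
)

```text
time: 13.75
tool_pos: [0.5343, -0.1365, 0.0627]
tool_rot: [3.142, -0.907, 1.595]
contact_force: [0.9, -0.3, -0.4]
opening: 0.0598
grip_force: 0.0
```

>>> arm_command(
  series=[
    {"x": 0, "y": 0, "z": 0, "rx": 0, "ry": 0, "rz": 0},
    {"x": 0, "y": 0, "z": 0, "rx": 0, "ry": 0, "rz": 0},
    {"x": 0, "y": 0, "z": 0, "rx": 0, "ry": 0, "rz": 0},
    {"x": 0, "y": 0, "z": 0, "rx": 0, "ry": 0, "rz": 0},
    {"x": 0, "y": 0, "z": 0, "rx": 0, "ry": 0, "rz": 0},
    {"x": 0, "y": 0, "z": 0, "rx": 0, "ry": 0, "rz": 0},
    {"x": 0, "y": 0, "z": 0, "rx": 0, "ry": 0, "rz": 0},
  ],
  hand=20,
  squeeze=15,
)

```text
time: 14.45
tool_pos: [0.5343, -0.1363, 0.0629]
tool_rot: [3.141, -0.909, 1.596]
contact_force: [1.0, 0.3, 2.6]
opening: 0.0316
grip_force: 15.0
```

```bash
python3 row.py 52 .5337 -.0995 .135 37 .5337 -.0995 .135 22 .5337 -.0995 .135 7 .5337 -.0995 .135 -8 .5337 -.0985 .135 -23 .5337 -.0975 .135 -38 .5337 -.0965 .135
```

```text
t 14.45 q [-0.68  0.93  1.46  0.65  1.47 -1.02] F [1.  0.3 2.6] grasp pt [ 0.5334 -0.0992  0.034 ] opening 0.0316
{'x': 79.5, 'y': 0.3, 'z': -62.3, 'rx': -0.0, 'ry': -0.1, 'rz': 0.0}
{'x': 91.7, 'y': 0.3, 'z': -60.7, 'rx': -0.0, 'ry': -15.1, 'rz': 0.1}
{'x': 103.0, 'y': 0.3, 'z': -56.0, 'rx': -0.0, 'ry': -30.1, 'rz': 0.1}
{'x': 112.7, 'y': 0.3, 'z': -48.5, 'rx': -0.0, 'ry': -45.1, 'rz': 0.1}
{'x': 120.8, 'y': 0.3, 'z': -38.0, 'rx': -0.0, 'ry': -60.1, 'rz': 0.1}
{'x': 126.1, 'y': 0.4, 'z': -25.9, 'rx': -0.0, 'ry': -75.1, 'rz': 0.1}
{'x': 128.3, 'y': 0.4, 'z': -12.9, 'rx': 0.0, 'ry': -90.1, 'rz': 0.1}
```

>>> arm_command(
  series=[
    {"x": 9, "y": 0, "z": -7, "rx": 0, "ry": 0, "rz": 0},
    {"x": 31, "y": 0, "z": -24, "rx": 0, "ry": 0, "rz": 0},
    {"x": 62, "y": 0, "z": -48, "rx": 0, "ry": 0, "rz": 0},
    {"x": 79, "y": 0, "z": -62, "rx": 0, "ry": 0, "rz": 0},
    {"x": 85, "y": 0, "z": -62, "rx": 0, "ry": -7, "rz": 0},
    {"x": 92, "y": 0, "z": -61, "rx": 0, "ry": -15, "rz": 0},
    {"x": 97, "y": 0, "z": -59, "rx": 0, "ry": -22, "rz": 0},
    {"x": 103, "y": 0, "z": -56, "rx": 0, "ry": -30, "rz": 0},
    {"x": 108, "y": 0, "z": -52, "rx": 0, "ry": -37, "rz": 0},
    {"x": 113, "y": 0, "z": -48, "rx": 0, "ry": -45, "rz": 0},
    {"x": 117, "y": 0, "z": -43, "rx": 0, "ry": -52, "rz": 0},
    {"x": 121, "y": 0, "z": -38, "rx": 0, "ry": -60, "rz": 0},
    {"x": 124, "y": 0, "z": -32, "rx": 0, "ry": -67, "rz": 0},
    {"x": 126, "y": 0, "z": -26, "rx": 0, "ry": -75, "rz": 0},
    {"x": 127, "y": 0, "z": -19, "rx": 0, "ry": -82, "rz": 0},
    {"x": 128, "y": 0, "z": -13, "rx": 0, "ry": -90, "rz": 0},
    {"x": 128, "y": 0, "z": -13, "rx": 0, "ry": -90, "rz": 0},
    {"x": 128, "y": 0, "z": -13, "rx": 0, "ry": -90, "rz": 0},
    {"x": 128, "y": 0, "z": -13, "rx": 0, "ry": -90, "rz": 0},
  ],
)

```text
time: 16.35
tool_pos: [0.5327, -0.0686, 0.1723]
tool_rot: [3.14, 0.66, 1.593]
contact_force: [0.5, -0.3, -1.2]
opening: 0.0319
grip_force: 15.0
```

```bash
python3 row.py -38 .5335 -.0965 .055 -38 .5335 -.0965 .045; python3 - <<'E'
from h import *
im=[]
for n in("side","top"):
    p=read_camera(n); im.append(cv2.resize(p["pixels"][100:400,180:500],(400,375)))
cv2.imwrite("pics/st7.png",np.hstack(im))
E
```

```text
t 16.35 q [ 0.02  0.56  1.71 -0.79  1.04  0.47] F [ 0.5 -0.3 -1.2] grasp pt [ 0.5335 -0.0974  0.1352] opening 0.0319
{'x': 50.0, 'y': 0.0, 'z': 62.8, 'rx': 0.0, 'ry': -0.2, 'rz': -0.1}
{'x': 56.1, 'y': -0.0, 'z': 70.7, 'rx': 0.0, 'ry': -0.2, 'rz': -0.1}
```

View pics/st7.png

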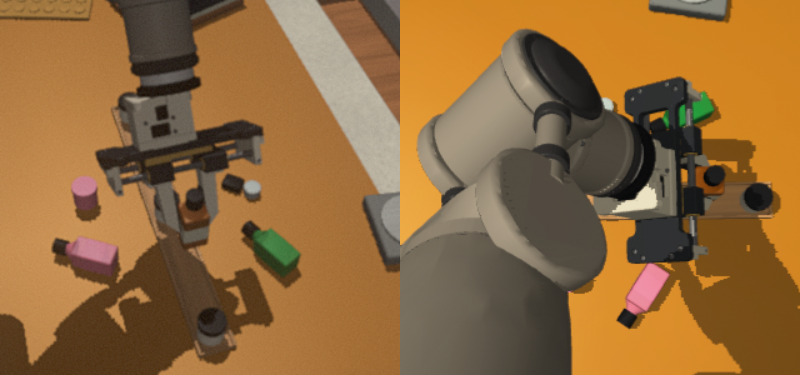

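The bottle hangs upright: cap at (196,200) in the left half and at (713,175) in the right half, over the −y gap. Next I lower it.

>>> arm_command(
  series=[
    {"x": 10, "y": 0, "z": 13, "rx": 0, "ry": 0, "rz": 0},
    {"x": 25, "y": 0, "z": 31, "rx": 0, "ry": 0, "rz": 0},
    {"x": 38, "y": 0, "z": 48, "rx": 0, "ry": 0, "rz": 0},
    {"x": 45, "y": 0, "z": 57, "rx": 0, "ry": 0, "rz": 0},
    {"x": 49, "y": 0, "z": 62, "rx": 0, "ry": 0, "rz": 0},
    {"x": 50.5, "y": 0, "z": 64, "rx": 0, "ry": 0, "rz": 0},
    {"x": 50.5, "y": 0, "z": 64, "rx": 0, "ry": 0, "rz": 0},
    {"x": 50.5, "y": 0, "z": 64, "rx": 0, "ry": 0, "rz": 0},
  ],
)

```text
time: 17.25
tool_pos: [0.533, -0.0675, 0.0909]
tool_rot: [3.14, 0.663, 1.594]
contact_force: [-0.1, 0.7, -1.6]
opening: 0.0317
grip_force: 15.0
```

>>> arm_command(
  series=[
    {"x": 0.6, "y": 0, "z": 0.8, "rx": 0, "ry": 0, "rz": 0},
    {"x": 1.2, "y": 0, "z": 1.6, "rx": 0, "ry": 0, "rz": 0},
    {"x": 1.9, "y": 0, "z": 2.4, "rx": 0, "ry": 0, "rz": 0},
    {"x": 2.5, "y": 0, "z": 3.2, "rx": 0, "ry": 0, "rz": 0},
    {"x": 2.5, "y": 0, "z": 3.2, "rx": 0, "ry": 0, "rz": 0},
    {"x": 2.5, "y": 0, "z": 3.2, "rx": 0, "ry": 0, "rz": 0},
  ],
  squeeze=6,
)

```text
time: 17.85
tool_pos: [0.5325, -0.0674, 0.086]
tool_rot: [-3.141, 0.662, 1.595]
contact_force: [0.1, -0.4, -0.7]
opening: 0.0322
grip_force: 6.0
```

```bash
python3 row.py
```

```text
t 17.85 q [ 0.02  0.7   1.76 -0.89  0.91  0.65] F [ 0.1 -0.4 -0.7] grasp pt [ 0.5332 -0.0963  0.0489] opening 0.0322
```

>>> arm_command(
  series=[
    {"x": 0.6, "y": 0, "z": 0.8, "rx": 0, "ry": 0, "rz": 0},
    {"x": 1.2, "y": 0, "z": 1.6, "rx": 0, "ry": 0, "rz": 0},
    {"x": 1.9, "y": 0, "z": 2.4, "rx": 0, "ry": 0, "rz": 0},
    {"x": 1.9, "y": 0, "z": 2.4, "rx": 0, "ry": 0, "rz": 0},
  ],
)

```text
time: 18.25
tool_pos: [0.5325, -0.0674, 0.0828]
tool_rot: [-3.141, 0.662, 1.596]
contact_force: [-0.3, 0.2, -1.2]
opening: 0.032
grip_force: 6.0
```

>>> arm_command(
  series=[
    {"x": 0.3, "y": 0, "z": 0.4, "rx": 0, "ry": 0, "rz": 0},
    {"x": 0.6, "y": 0, "z": 0.8, "rx": 0, "ry": 0, "rz": 0},
    {"x": 0.6, "y": 0, "z": 0.8, "rx": 0, "ry": 0, "rz": 0},
  ],
)

```text
time: 18.55
tool_pos: [0.5326, -0.0674, 0.0819]
tool_rot: [-3.142, 0.662, 1.595]
contact_force: [-0.1, -1.3, -0.1]
opening: 0.0324
grip_force: 6.0
```

>>> arm_command(
  series=[
    {"x": 0.3, "y": 0, "z": 0.4, "rx": 0, "ry": 0, "rz": 0},
    {"x": 0.6, "y": 0, "z": 0.8, "rx": 0, "ry": 0, "rz": 0},
    {"x": 0.6, "y": 0, "z": 0.8, "rx": 0, "ry": 0, "rz": 0},
  ],
)

```text
time: 18.85
tool_pos: [0.5325, -0.0675, 0.0809]
tool_rot: [-3.141, 0.662, 1.595]
contact_force: [-0.1, -0.3, -1.0]
opening: 0.032
grip_force: 6.0
```

Grasp point is at about z = 0.0438 with no contact yet, so I continue in 0.7–1 mm steps.

>>> arm_command(
  series=[
    {"x": 0.3, "y": 0, "z": 0.4, "rx": 0, "ry": 0, "rz": 0},
    {"x": 0.5, "y": 0, "z": 0.6, "rx": 0, "ry": 0, "rz": 0},
    {"x": 0.5, "y": 0, "z": 0.6, "rx": 0, "ry": 0, "rz": 0},
  ],
)

```text
time: 19.15
tool_pos: [0.5326, -0.0674, 0.0803]
tool_rot: [3.142, 0.663, 1.595]
contact_force: [0.8, 0.7, 0.9]
opening: 0.0319
grip_force: 6.0
```

>>> arm_command(
  series=[
    {"x": 0.3, "y": 0, "z": 0.4, "rx": 0, "ry": 0, "rz": 0},
    {"x": 0.5, "y": 0, "z": 0.6, "rx": 0, "ry": 0, "rz": 0},
    {"x": 0.5, "y": 0, "z": 0.6, "rx": 0, "ry": 0, "rz": 0},
  ],
)

```text
time: 19.45
tool_pos: [0.5326, -0.0674, 0.0802]
tool_rot: [3.141, 0.664, 1.595]
contact_force: [-1.4, 1.7, 6.2]
opening: 0.0319
grip_force: 6.0
```

>>> arm_command(
  series=[
    {"x": 0, "y": 0, "z": 0, "rx": 0, "ry": 0, "rz": 0},
    {"x": 0, "y": 0, "z": 0, "rx": 0, "ry": 0, "rz": 0},
    {"x": 0, "y": 0, "z": 0, "rx": 0, "ry": 0, "rz": 0},
    {"x": 0, "y": 0, "z": 0, "rx": 0, "ry": 0, "rz": 0},
    {"x": 0, "y": 0, "z": 0, "rx": 0, "ry": 0, "rz": 0},
    {"x": 0, "y": 0, "z": 0, "rx": 0, "ry": 0, "rz": 0},
    {"x": 0, "y": 0, "z": -10, "rx": 0, "ry": 0, "rz": 0},
    {"x": 0, "y": 0, "z": -30, "rx": 0, "ry": 0, "rz": 0},
    {"x": 0, "y": 0, "z": -60, "rx": 0, "ry": 0, "rz": 0},
    {"x": -20, "y": 0, "z": -95, "rx": 0, "ry": 0, "rz": 0},
    {"x": -50, "y": 0, "z": -135, "rx": 0, "ry": 0, "rz": 0},
    {"x": -75, "y": 0, "z": -165, "rx": 0, "ry": 0, "rz": 0},
    {"x": -80, "y": 0, "z": -170, "rx": 0, "ry": 0, "rz": 0},
    {"x": -80, "y": 0, "z": -170, "rx": 0, "ry": 0, "rz": 0},
  ],
  hand=60,
)

```text
time: 20.85
tool_pos: [0.5317, -0.0255, 0.2644]
tool_rot: [3.137, 0.662, 1.593]
contact_force: [-0.2, -0.3, -0.6]
opening: 0.0601
grip_force: 0.0
```

```bash
python3 row.py; python3 - <<'E'
from h import *
s=observe(); p0=np.array(s["tool_pos"]); R0=Rot.from_euler("xyz",s["tool_rot"]); R=Rot.from_euler("xyz",[np.pi,0,2.849])
print(p0,np.round(R0.inv().apply([0,0,.1]),3)*1e3,np.round(R0.inv().apply(np.array([.152,.503,.292])-p0)*1e3),np.round((R0.inv()*R).as_rotvec(degrees=True),1))
E
```

```text
t 20.85 q [ 0.1   0.45  1.59 -0.7   1.24  0.36] F [-0.2 -0.3 -0.6] grasp pt [ 0.5326 -0.0544  0.2273] opening 0.0601
[ 0.53174241 -0.02550522  0.26436476] [-61.   0. -79.] [ 406. -366. -353.] [-23.5  32.9 -69.1]
```

>>> arm_command(
  series=[
    {"x": 406, "y": -366, "z": -353, "rx": -23.5, "ry": 32.9, "rz": -69.1},
    {"x": 406, "y": -366, "z": -353, "rx": -23.5, "ry": 32.9, "rz": -69.1},
    {"x": 406, "y": -366, "z": -353, "rx": -23.5, "ry": 32.9, "rz": -69.1},
    {"x": 406, "y": -366, "z": -353, "rx": -23.5, "ry": 32.9, "rz": -69.1},
    {"x": 406, "y": -366, "z": -353, "rx": -23.5, "ry": 32.9, "rz": -69.1},
    {"x": 406, "y": -366, "z": -353, "rx": -23.5, "ry": 32.9, "rz": -69.1},
    {"x": 406, "y": -366, "z": -353, "rx": -23.5, "ry": 32.9, "rz": -69.1},
    {"x": 406, "y": -366, "z": -353, "rx": -23.5, "ry": 32.9, "rz": -69.1},
    {"x": 406, "y": -366, "z": -353, "rx": -23.5, "ry": 32.9, "rz": -69.1},
    {"x": 406, "y": -366, "z": -353, "rx": -23.5, "ry": 32.9, "rz": -69.1},
    {"x": 406, "y": -366, "z": -353, "rx": -23.5, "ry": 32.9, "rz": -69.1},
    {"x": 406, "y": -366, "z": -353, "rx": -23.5, "ry": 32.9, "rz": -69.1},
    {"x": 406, "y": -366, "z": -353, "rx": -23.5, "ry": 32.9, "rz": -69.1},
    {"x": 406, "y": -366, "z": -353, "rx": -23.5, "ry": 32.9, "rz": -69.1},
    {"x": 406, "y": -366, "z": -353, "rx": -23.5, "ry": 32.9, "rz": -69.1},
    {"x": 406, "y": -366, "z": -353, "rx": -23.5, "ry": 32.9, "rz": -69.1},
    {"x": 406, "y": -366, "z": -353, "rx": -23.5, "ry": 32.9, "rz": -69.1},
  ],
)

```text
time: 22.55
tool_pos: [0.1533, 0.5012, 0.2907]
tool_rot: [-3.138, -0.004, 2.846]
contact_force: [0.3, 0.2, 0.1]
opening: 0.0599
grip_force: 0.0
```

```bash
python3 - <<'E'
from h import *
print(observe()["time"],np.round(observe()["tool_pos"],3))
ps=[read_camera(n) for n in("side","top")]; im=[]
for p in ps:
    im.append(cv2.resize(p["pixels"][150:400,190:490],(400,333)))
    p["m"]=sum((masks(p,q) for q in("bottle_left","bottle_right","bottle_left")),[])
    for q in("bottle_left","jar_mid"): print(q,[(np.round(d["point"],3).tolist(),round(d["confidence"],2)) for d in mark_of(p,q)])
cv2.imwrite("pics/st8.png",np.hstack(im))
for x0 in([.5285,.107,.005,0,0,0],[.5335,-.108,.005,0,0,0]):
    mk=[pick(p["m"],p,[x0[0],x0[1],.045]) for p in ps]; print([round(m[1],1) for m in mk])
    def cost(v):
        R=Rot.from_euler("zyx",v[3:]); c=0
        for p,(m,_) in zip(ps,mk):
            h=np.zeros((480,640),np.uint8)
            for X in(BODY,CAP): hull(h,p,R.apply(X)+v[:3])
            h=h>0; c+=1-(h&m).sum()/(h|m).sum()
        return c
    r=minimize(cost,x0,method="Nelder-Mead",options=dict(maxiter=800,initial_simplex=np.array(x0)+np.r_[np.zeros((1,6)),np.diag([.004,.004,.004,.1,.08,.08])]))
    print(np.round(r.x,4),round(r.fun,3),"lane x",round(r.x[0]-(.531-.0245*r.x[1]),4))
E
```

```text
22.55 [0.153 0.501 0.291]
bottle_left [([0.526, 0.108, 0.007], 0.6)]
jar_mid [([0.528, 0.001, 0.005], 0.87), ([0.424, 0.052, -0.002], 0.69)]
bottle_left [([0.525, 0.112, 0.009], 0.56), ([0.528, 0.006, 0.001], 0.23)]
jar_mid [([0.526, -0.003, 0.005], 0.64), ([0.423, 0.055, -0.001], 0.62)]
[np.float64(0.7), np.float64(0.7)]
[ 0.53    0.1105  0.0035 -0.0558 -0.0403  0.058 ] 0.161 lane x 0.0018
[np.float64(2.1), np.float64(0.9)]
[ 0.5335 -0.1079  0.0045  0.0008 -0.0049  0.0079] 0.197 lane x -0.0001
```

View pics/st8.png

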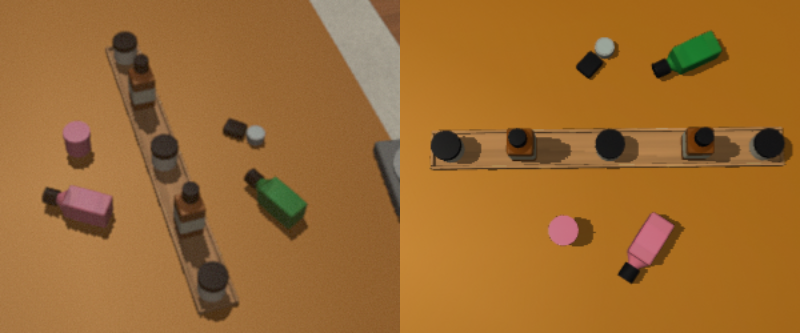

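Both bottles stand upright in their gaps, caps at (518,138) and (704,136) in the top half. The fit puts them about 2 mm and 0 mm off the lane centre line. The jars and loupe look unmoved and the arm is clear.

```bash
python3 -c "
from cell import *
print(hand_in())"
```

```text
the job is handed in; nothing more can be done
None
```

I stood both bottles upright on the tray floor, each in its own gap, and handed the job in after about 23 of the 54 seconds; the final pictures show the jars and loupe where they were, but the hand-in gave no verdict.

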